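Turn round a row of hole saws

TASK

Four hole saws of different sizes stand in a row on the plywood rack with cork pads, in the order of the next job. Move them to the empty dark wooden rack with the metal dividers, one to a bay, in reverse order: the saw now farthest to the robot's left goes into the bay farthest to the robot's right, the next one into the bay beside it, and so on, so that a workmate facing you across the bench has them in the same order from their own left. Leave each standing upright, shank up, about the middle of its bay, and never let one topple.

Things in the scene. Friction and masses are not known exactly. Their poses are not given: they have to be found in the camera images.
- start_rack: Rack the saws start on: light plywood plank 84 x 324 mm, 10 mm thick, fixed on the bench, nearer or farther than the other. Four cork pads fixed on it in a row at y = -120, -40, +40, +120 mm, x = 0, one saw on each. Origin: centre of the underside, on the bench top. y runs along the row to the robot's left (within 10 degrees of world y); z up.
- bay_rack: Rack to fill: dark wood plank 86 x 326 mm, 12 mm thick, fixed. Five aluminium strips, 4 mm thick, stand 12 mm above the wood at y = -160, -80, 0, 80, 160 mm and leave four bays, centred at y = -120, -40, 40, 120 mm, x = 0; bay floor 12 mm above the origin. Origin: centre of the underside, on the bench top. y along the row to the robot's left (within 10 degrees of world y); z up.
- saw_24: The smallest of four hole saws (dark steel, bright shank), about 90 g: upright cylinder 24 mm in diameter, 36 mm high, teeth down; on top a round nut 21 mm in diameter, 7 mm high, then a vertical round shank 12 mm in diameter, 42 mm long, to grip it by; 85 mm high in all. Origin: centre of the underside; z up along the shank. Any yaw.
- saw_33: The second smallest of four hole saws (dark steel, bright shank), about 130 g: upright cylinder 33 mm in diameter, 36 mm high, teeth down; on top a round nut 21 mm in diameter, 7 mm high, then a vertical round shank 12 mm in diameter, 42 mm long, to grip it by; 85 mm high in all. Origin: centre of the underside; z up along the shank. Any yaw.
- saw_42: The second largest of four hole saws (dark steel, bright shank), about 180 g: upright cylinder 42 mm in diameter, 36 mm high, teeth down; on top a round nut 21 mm in diameter, 7 mm high, then a vertical round shank 12 mm in diameter, 42 mm long, to grip it by; 85 mm high in all. Origin: centre of the underside; z up along the shank. Any yaw.
- saw_52: The largest of four hole saws (dark steel, bright shank), about 250 g: upright cylinder 52 mm in diameter, 36 mm high, teeth down; on top a round nut 21 mm in diameter, 7 mm high, then a vertical round shank 12 mm in diameter, 42 mm long, to grip it by; 85 mm high in all. Origin: centre of the underside; z up along the shank. Any yaw.
- pad_24: Cork pad, 66 x 66 x 6 mm, fixed on the starting rack, the one on which the 24 mm saw stands at the start (within 5 mm of its middle); it stays there and so marks that saw's starting place. The four pads look alike. Origin: centre of its underside, 10 mm above the bench; z up.
- pad_33: Cork pad, 66 x 66 x 6 mm, fixed on the starting rack, the one on which the 33 mm saw stands at the start (within 5 mm of its middle); it stays there and so marks that saw's starting place. The four pads look alike. Origin: centre of its underside, 10 mm above the bench; z up.
- pad_42: Cork pad, 66 x 66 x 6 mm, fixed on the starting rack, the one on which the 42 mm saw stands at the start (within 5 mm of its middle); it stays there and so marks that saw's starting place. The four pads look alike. Origin: centre of its underside, 10 mm above the bench; z up.
- pad_52: Cork pad, 66 x 66 x 6 mm, fixed on the starting rack, the one on which the 52 mm saw stands at the start (within 5 mm of its middle); it stays there and so marks that saw's starting place. The four pads look alike. Origin: centre of its underside, 10 mm above the bench; z up.
There are look-alikes about, which are no part of the job. Leave any yellow look-alike of the saw_42 alone. Leave any purple look-alike of the saw_33 alone.

How it is judged (in metres and radians):
At the end, for the whole second after the job is handed in: Every saw stands in the bay that mirrors its starting place (leftmost pad to rightmost bay, and so on): along and across the rack its centre is within 15 mm of the bay's centre, its underside on the bay floor (within 3 to 4 mm), tilted less than 0.1 rad, and at rest (((y of pad_24 in the frame of start_rack between -0.14 and -0.1 m and y of saw_24 in the frame of bay_rack between 0.105 and 0.135 m) or (y of pad_24 in the frame of start_rack between -0.06 and -0.02 m and y of saw_24 in the frame of bay_rack between 0.025 and 0.055 m) or (y of pad_24 in the frame of start_rack between 0.02 and 0.06 m and y of saw_24 in the frame of bay_rack between -0.055 and -0.025 m) or (y of pad_24 in the frame of start_rack between 0.1 and 0.14 m and y of saw_24 in the frame of bay_rack between -0.135 and -0.105 m)) and x of saw_24 in the frame of bay_rack between -0.015 and 0.015 m and z of saw_24 in the frame of bay_rack between 0.009 and 0.016 m and angle between each of saw_24, saw_33, saw_42, saw_52's own z axis and vertical below 0.1 rad and linear speed of each of saw_24, saw_33, saw_42, saw_52 below 0.02 m/s and angular speed of each of saw_24, saw_33, saw_42, saw_52 below 0.2 rad/s and ((y of pad_33 in the frame of start_rack between -0.14 and -0.1 m and y of saw_33 in the frame of bay_rack between 0.105 and 0.135 m) or (y of pad_33 in the frame of start_rack between -0.06 and -0.02 m and y of saw_33 in the frame of bay_rack between 0.025 and 0.055 m) or (y of pad_33 in the frame of start_rack between 0.02 and 0.06 m and y of saw_33 in the frame of bay_rack between -0.055 and -0.025 m) or (y of pad_33 in the frame of start_rack between 0.1 and 0.14 m and y of saw_33 in the frame of bay_rack between -0.135 and -0.105 m)) and x of saw_33 in the frame of bay_rack between -0.015 and 0.015 m and z of saw_33 in the frame of bay_rack between 0.009 and 0.016 m and ((y of pad_42 in the frame of start_rack between -0.14 and -0.1 m and y of saw_42 in the frame of bay_rack between 0.105 and 0.135 m) or (y of pad_42 in the frame of start_rack between -0.06 and -0.02 m and y of saw_42 in the frame of bay_rack between 0.025 and 0.055 m) or (y of pad_42 in the frame of start_rack between 0.02 and 0.06 m and y of saw_42 in the frame of bay_rack between -0.055 and -0.025 m) or (y of pad_42 in the frame of start_rack between 0.1 and 0.14 m and y of saw_42 in the frame of bay_rack between -0.135 and -0.105 m)) and x of saw_42 in the frame of bay_rack between -0.015 and 0.015 m and z of saw_42 in the frame of bay_rack between 0.009 and 0.016 m and ((y of pad_52 in the frame of start_rack between -0.14 and -0.1 m and y of saw_52 in the frame of bay_rack between 0.105 and 0.135 m) or (y of pad_52 in the frame of start_rack between -0.06 and -0.02 m and y of saw_52 in the frame of bay_rack between 0.025 and 0.055 m) or (y of pad_52 in the frame of start_rack between 0.02 and 0.06 m and y of saw_52 in the frame of bay_rack between -0.055 and -0.025 m) or (y of pad_52 in the frame of start_rack between 0.1 and 0.14 m and y of saw_52 in the frame of bay_rack between -0.135 and -0.105 m)) and x of saw_52 in the frame of bay_rack between -0.015 and 0.015 m and z of saw_52 in the frame of bay_rack between 0.009 and 0.016 m); the robot touches nothing.
It fails at once if the 24 mm saw is toppled (tilted more than 0.6 rad) (angle between saw_24's own z axis and vertical above 0.6 rad).
It fails at once if the 33 mm saw is toppled (tilted more than 0.6 rad) (angle between saw_33's own z axis and vertical above 0.6 rad).
It fails at once if the 42 mm saw is toppled (tilted more than 0.6 rad) (angle between saw_42's own z axis and vertical above 0.6 rad).
It fails at once if the 52 mm saw is toppled (tilted more than 0.6 rad) (angle between saw_52's own z axis and vertical above 0.6 rad).
It also fails if it takes over 93 s, if anything falls off the work surface, if the arm or the gripper's body presses on something with over 40 N, if the wrist force passes 120 N, or if a joint passes its speed limit or range.

ROBOT

A 6-joint arm with a two-finger parallel gripper is mounted at the origin on the work surface. World frame = base frame: x ahead of the robot, y to its left, z up, the work surface at z = 0. Lengths are in mm, angles in degrees, forces in N, time in s.
With the tool pointing down it reaches from about 275 to 850 mm from the base axis. Payload 19 kg.
Tool frame: the origin (TCP) lies between the finger pads; the fingertips stand 17 mm ahead of it and the grasp point (between the pads) lies 2 mm behind it (bot.tip_extent is the distance from the TCP to the fingertips, in mm); z points along the fingers, y is the direction in which the jaws open and shut (so a half turn about z gives the same grasp; the last joint's range is limited). The gripper opens to 85 mm and grips with 20 to 120 N. Pads are 22 mm wide; open, the fingers measure 114 mm over their backs; the gripper's body (76 mm by 85 mm) begins 54 mm behind the grasp point. The pads swing forward as they close: fully open they stand 13 mm farther back than shut.
Start: joints at [-81.589, 8.623, 82.357, -0, 89.026, -7.678], TCP at [159.321, -552.457, 248.267] pointing down, gripper open.
Joint ranges: [-160.23, 160.23], [-39.13, 120.54], [6.94, 153.29], [-79.49, 259.48], [9.18, 160.14], [-161.06, 161.06]. Speed limits (degrees/s): [108.29, 108.29, 127.2, 172.46, 172.46, 172.46].

INTERFACE

Orientations are given as [roll, pitch, yaw] about the fixed x, y, z axes, in that order (R = Rz(yaw) Ry(pitch) Rx(roll)).
In Python, from cell import observe, viewer, order, bot gives the robot as it stands.
- The arm moves only by the tool step_arm, never from a script. Its argument "targets" is a list of rows, each a list of 4 numbers: the shift along the tool's x, y, z in cm, then the turn about the tool's z in rad. A call has 1 to 20 rows; each row is the pose to reach, as a shift and turn from the pose commanded when the call began, along the tool's axes at that moment; what a row does not reach only later rows make up. A row lasts 1/12 s, in which the tool goes at most 41.7 mm and 7.16 degrees, less where a joint would pass 70% of its speed; a pose out of reach is approached as far as the arm can. A call with a gripper value outside its range is refused whole. "fingers" is the closure, from -1 (fully open) to 1 (shut), set as the call begins (left out, the last holds). The fingers move at their own pace and stop on an object; "newtons" is the grip in N (left out, the last holds). Time passes only in rows, so rows that repeat a pose let the fingers close. It gives the time, the measured TCP pose, the force and the opening at its end, in the units of the state.
- observe(): the state, without advancing time (a new reading comes with each control period).
- viewer.camera(name): name is "scene" or "top" or "wrist"; returns a dict with "color" (384x512x3 uint8, red, green, blue), "z_map" (384x512 float32, mm along the optical axis (not along the pixel's ray), 0 where there is no reading), "camera_matrix" (3x3 intrinsics, pixels), "k1" (the pictures are not rectified: a ray, as slopes to the right and down, at radius r is drawn at 1 + k1 r^2 times it, then the intrinsics apply), "position" and "attitude" of the camera in the world; the wrist camera has in their place "tool_from_camera" (4x4, takes a point from camera to tool coordinates, whose origin is the TCP and whose axes are the flange's). Camera axes: x right, y down, z forward; pixel columns grow to the right and rows downward; lengths in mm; the calibration is good to about 2 mm. A picture is of the moment at which its call begins: read the wrist's pose just before it.
- order.hand_in(): hands the job in, once; it reports no verdict.
The state is a dict: "clock": time; "joint_positions": joint angles; "qd": joint speeds; "joint_torque": joint torques, N m; "tcp_pos": TCP position; "ee_rot": TCP orientation; "force": force on the tool from outside, world axes, zero at the start; "moment": the same for the moment, N m; "finger_gap": opening from 0.0 (shut) to 1.0 (fully open).
Only numpy, scipy, OpenCV 4.12 (cv2) and the standard library are available. Lean on these libraries where they do the work, as an engineer would, in place of code of your own. Each camera call takes 0.05 s, during which the arm holds its last target.

## Working session

There is one attempt and no reset: what is moved stays moved. The work goes in short steps, Python scripts to look and compute and a tool call to move; the robot and the scene stay as the last step left them, time stands still between calls to the robot, and variables do not carry over. Pictures are saved under pics/ and viewed, and the job is handed in when it is done.

Besides the shell and the picture viewer there is one more tool, called after "Call:" as name([rows], argument=value, ...), one row to a line, values as JSON. step_arm: Moves the arm, as the interface text tells. Its arguments: {"type":"object","properties":{"targets":{"type":"array","items":{"type":"array","items":{"type":"number"}}},"fingers":{"type":"number"},"newtons":{"type":"number"}},"required":["targets"]}

```bash
mkdir -p pics; ls; cat > h.py <<'E'
import numpy as np, cv2
from cell import observe, viewer, order, bot
def snap(n,f):
    s=observe(); c=viewer.camera(n); cv2.imwrite(f'pics/{f}.png',c['color'][:,:,::-1]); np.save(f'pics/{f}.npy',c,allow_pickle=True); return c,s
E
python3 - <<'E'
from h import *
s=observe(); print(s)
for n in ['scene','top','wrist']:
    c,_=snap(n,n+'0'); print(n,{k:(v if np.size(v)<20 else np.shape(v)) for k,v in c.items()})
print(observe()['clock'])
E
```

```text
pics
{'clock': 0.0, 'joint_positions': array([-8.15909221e+01,  8.65140680e+00,  8.23910475e+01,  6.40546843e-04,
        8.90250407e+01, -7.67687530e+00]), 'qd': array([-0.1292952 , -0.01044842,  0.05300628,  0.06421829, -0.01488797,
        0.12920358]), 'joint_torque': array([ 8.94488439e-04, -7.13051391e+01, -5.70866489e+01, -8.07740093e-05,
        8.74481775e-03, -1.55908771e-05]), 'tcp_pos': array([ 159.28164374, -552.28356572,  247.68791952]), 'ee_rot': array([-1.79933195e+02, -9.65110209e-03,  1.60859363e+01]), 'force': array([-0.14852303, -1.24361968, -0.79532984]), 'moment': array([-0.02411834,  0.06659003,  0.02369197]), 'finger_gap': 1.001881083705936}
scene {'color': (384, 512, 3), 'z_map': (384, 512), 'camera_matrix': array([[495.19741876,   0.        , 254.78264279],
       [  0.        , 495.19741876, 193.91966174],
       [  0.        ,   0.        ,   1.        ]]), 'k1': -0.1639745360149238, 'position': array([1158.85253108, -191.00716757,  721.86611634]), 'attitude': array([-135.4714025 ,   -0.73430024,   73.13446499])}
top {'color': (384, 512, 3), 'z_map': (384,
[... 254 characters left out ...]
723.35404022]), 'attitude': array([-176.42064225,    0.23207852,  -89.47183256])}
wrist {'color': (384, 512, 3), 'z_map': (384, 512), 'camera_matrix': array([[342.21508696,   0.        , 261.76232125],
       [  0.        , 342.21508696, 192.12746814],
       [  0.        ,   0.        ,   1.        ]]), 'k1': -0.10425593959865055, 'tool_from_camera': array([[ 4.37898937e-04, -9.53216085e-01, -3.02289435e-01,
         7.69520663e+01],
       [ 9.99999655e-01,  6.30580813e-04, -5.39817041e-04,
         3.69005786e-01],
       [ 7.05180205e-04, -3.02289095e-01,  9.53216033e-01,
        -1.25479121e+02],
       [ 0.00000000e+00,  0.00000000e+00,  0.00000000e+00,
         1.00000000e+00]])}
0.15
```

View pics/top0.png

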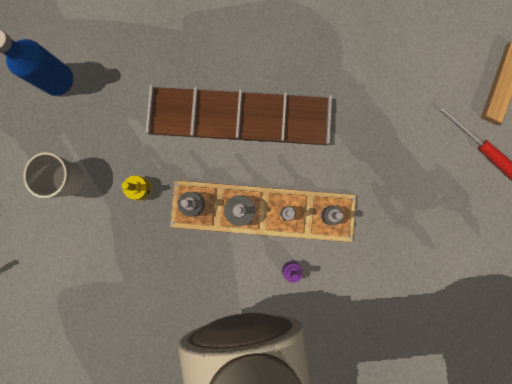

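View pics/scene0.png

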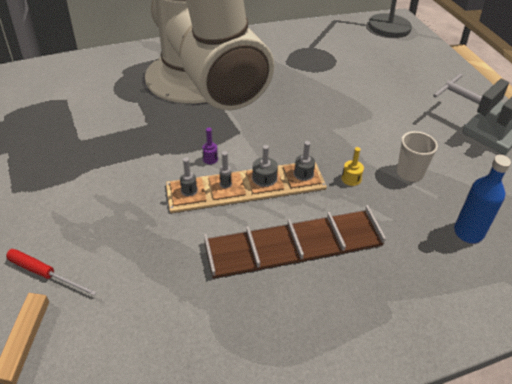

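The top view has +x up and +y left. The pale rack carrying the saws is at about (264,211), the dark rack at about (240,116). The yellow look-alike is at (135,187) and the purple one at (292,272); both are off the rack. Next I measure.

```bash
cat >> h.py <<'E'
from scipy.spatial.transform import Rotation as Ro
def pose(c,s=None):
    if 'position' in c: return Ro.from_euler('xyz',c['attitude'],degrees=True).as_matrix(), np.array(c['position'])
    R=Ro.from_euler('xyz',s['ee_rot'],degrees=True).as_matrix(); T=c['tool_from_camera']
    return R@T[:3,:3], R@T[:3,3]+s['tcp_pos']
def rays(c,uv): 
    p=cv2.undistortPoints(np.array(uv,float).reshape(-1,1,2),c['camera_matrix'],np.array([c['k1'],0,0,0.]))[:,0]
    return np.c_[p,np.ones(len(p))]
def onplane(c,uv,z,s=None):
    R,t=pose(c,s); d=rays(c,uv)@R.T; return t+d*((z-t[2])/d[:,2])[:,None]
def cloud(c,s=None):
    R,t=pose(c,s); v,u=np.mgrid[:384,:512]; d=rays(c,np.c_[u.ravel(),v.ravel()])
    P=(d*c['z_map'].reshape(-1,1))@R.T+t; P[c['z_map'].ravel()==0]=np.nan; return P.reshape(384,512,3)
E
python3 - <<'E'
from h import *
c=np.load('pics/top0.npy',allow_pickle=True).item()
P=cloud(c); print('bench z',np.nanmedian(P[150:350,380:500,2]), P[116,215],P[223,210])
x,y,z=P[...,0],P[...,1],P[...,2]
# racks
hsv=cv2.cvtColor(c['color'],cv2.COLOR_RGB2HSV)
for nm,m in [('bay',(z>7)&(z<40)&(np.arange(384)[:,None]<150)&(np.abs(np.arange(512)-240)<110)),('start',(z>6)&(z<130)&(np.arange(384)[:,None]>165)&(np.arange(384)[:,None]<250)&(np.arange(512)>163)&(np.arange(512)<365))]:
    m=m.astype(np.uint8); cs,_=cv2.findContours(m,0,1); k=max(cs,key=cv2.contourArea); r=cv2.minAreaRect(k); print(nm,r)
    for zz in (10,12,24):
        b=onplane(c,cv2.boxPoints(r),zz)[:,:2]; e=b[np.argmin(abs(b[:,1]))]
        l=np.linalg.norm(np.diff(np.r_[b,b[:1]],axis=0),axis=1); i=np.argmax(l); d=b[(i+1)%4]-b[i]
        if d[1]<0:d=-d
        print(zz,'c',b.mean(0),'len',l,'ang',np.degrees(np.arctan2(-d[0],d[1])))
# shank tops
m=((z>90)&(z<115)&(np.arange(384)[:,None]>165)&(np.arange(384)[:,None]<290)&(np.arange(512)>110)&(np.arange(512)<365)).astype(np.uint8)
n,lab,st,ce=cv2.connectedComponentsWithStats(m)
for i in range(1,n): print(ce[i],st[i,4],np.nanmedian(P[lab==i],0),onplane(c,[ce[i]],101)[0])
# body sizes: height 40..60
m=((z>45)&(z<64)&(np.arange(384)[:,None]>165)&(np.arange(384)[:,None]<290)&(np.arange(512)>110)&(np.arange(512)<365)).astype(np.uint8)
n,lab,st,ce=cv2.connectedComponentsWithStats(m)
for i in range(1,n):
  if st[i,4]>15: q=P[lab==i]; print(ce[i],st[i,4],np.ptp(q[:,0]),np.ptp(q[:,1]))
cv2.imwrite('pics/crop0.png',cv2.resize(c['color'][70:290,110:370,::-1],None,fx=3,fy=2.7,interpolation=2)[:600,:800])
s=observe();print(s['tcp_pos'],s['ee_rot'])
E
```

```text
bench z 0.3249597776132873 [625.82387733  98.12985315  11.54845982] [435.01333769 102.98931193  17.45072813]
bay ((238.58950805664062, 114.06809997558594), (183.9535675048828, 49.84025573730469), 3.5763344764709473)
10 c [631.03592678  56.93309264] len [ 92.20623939 334.46016297  91.29166558 330.34776121] ang -3.3555723579068806
12 c [630.53899288  56.81714333] len [ 91.94772473 333.52245142  91.03571507 329.42157942] ang -3.3555723579068872
24 c [627.5573895   56.12144746] len [ 90.39663675 327.89618209  89.500012   323.86448868] ang -3.3555723579068877
start ((262.9050598144531, 210.78819274902344), (183.28826904296875, 47.678131103515625), 4.666858196258545)
10 c [457.15425949  11.04637025] len [ 84.48504937 325.58810896  84.25325041 323.6415486 ] ang -4.1629452221991725
12 c [457.14483014  11.05907156] len [ 84.24818228 324.6752716   84.0170332  322.73416873] ang -4.162945222199159
24 c [457.08825401  11.13527946] len [ 82.82697971 319.19824745  82.59972994 317.2898895 ] ang -4.162945222199165
[184.20754717 202.81132075] 53 [467.62377135 133.423259   100.59984919] [467.86656055 133.12133013 101.        ]
[237.25 210.  ] 48 [457.63731904  51.29258801 100.82246753] [457.63343927  50.93407894 101.        ]
[290.17021277 213.0212766 ] 47 [453.7611643  -30.23566112 101.17177786] [453.73075491 -30.4607904  101.        ]
[338.75       215.39285714] 56 [ 451.20527849 -105.69763732  100.75864838] [ 450.64434058 -105.46249576  101.        ]
[132.92857143 186.96428571] 28 11.513909757197837 7.903300057847844
[190.18483412 203.58530806] 422 38.73718923340135 41.664490764685624
[238.99148936 210.19148936] 705 49.89909945638533 49.957478836462485
[332.06808511 215.12765957] 235 33.43284688567684 32.56292927257563
[287.01834862 213.47706422] 109 21.74554844838417 23.238126121766115
[ 159.29394556 -552.29681257  247.79726654] [-1.79941698e+02 -6.22984455e-03  1.60893899e+01]
```

View pics/crop0.png

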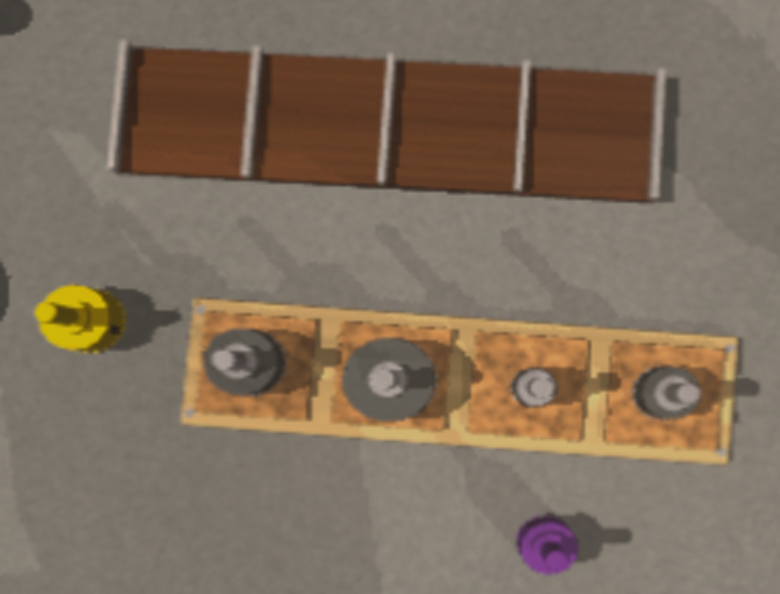

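View pics/wrist0.png

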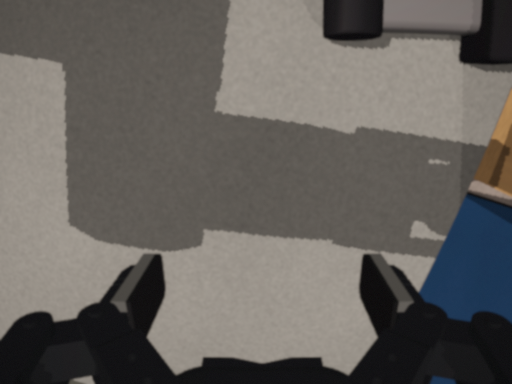

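Candidates in the top view, by body diameter from the depth map:
- (190,204), about 41 mm: saw_42.
- (239,210), 50 mm: saw_52.
- (287,213), about 23 mm: saw_24.
- (332,215), 33 mm: saw_33.

All four are dark steel on cork pads. The yellow saw at (135,187) and the purple one at (292,272) are the look-alikes, and the crop confirms this. So the order from the left is 42, 52, 24, 33, and the bays from the right should be filled 42, 52, 24, 33.

```bash
cat > bays.py <<'E'
from h import *
def strips(c,s=None):
    P=cloud(c,s); z=P[...,2]; m=((z>18)&(z<32)&(P[...,0]>560)&(P[...,0]<700)&(P[...,1]>-130)&(P[...,1]<250)).astype(np.uint8)
    n,lab,st,ce=cv2.connectedComponentsWithStats(m,connectivity=8); out=[]
    for i in range(1,n):
        if st[i,4]<20: continue
        v,u=np.nonzero(lab==i); q=onplane(c,np.c_[u,v],24,s)[:,:2]
        r=cv2.minAreaRect(q.astype(np.float32)); out.append((r[0],max(r[1]),st[i,4]))
    return sorted(out,key=lambda o:o[0][1])
E
python3 - <<'E'
from bays import *
c=np.load('pics/top0.npy',allow_pickle=True).item()
o=strips(c)
for a in o: print(np.round(a[0],1),a[1:])
q=np.array([a[0] for a in o]); 
if len(q)==5:
    k=np.arange(-2,3); A=np.polyfit(k*80,q,1); print(A, np.degrees(np.arctan2(-A[0,0],A[0,1])), np.linalg.norm(A[0]))
    for Y in(-120,-40,40,120): print(Y,np.round(A[1]+Y*A[0]/np.linalg.norm(A[0]),1))
E
```

```text
[ 618.7 -103.8] (84.56527709960938, np.int32(133))
[623.9 -23.9] (86.36680603027344, np.int32(117))
[627.8  56. ] (84.634033203125, np.int32(117))
[632.8 135.3] (85.23450469970703, np.int32(129))
[636.6 215.2] (85.42286682128906, np.int32(146))
[[5.59550476e-02 9.96305504e-01]
 [6.27966443e+02 5.57562355e+01]] -3.2144995828898857 0.997875555540377
-120 [621.2 -64.1]
-40 [625.7  15.8]
40 [630.2  95.7]
120 [634.7 175.6]
```

Call:
step_arm([
  [0, 0, -3, -0.12],
  [0, 0, -3, -0.25],
  [0, 0, -3, -0.37],
  [0, 0, -3, -0.5],
  [0, 0, -3, -0.62],
  [0, 0, -3, -0.75],
  [0, 0, -3, -0.87],
  [0, 0, -3, -1.0],
  [0, 0, -3, -1.12],
  [0, 0, -3, -1.22],
  [0, 0, -3, -1.22],
], fingers=-1, newtons=50)

```text
clock: 1.07
tcp_pos: [159.3, -552.4, 278.0]
ee_rot: [-180.0, -0.0, 86.3]
force: [0.6, -0.3, -0.5]
finger_gap: 0.996
```

Call:
step_arm([
  [3, 1.7, 0, 0],
  [6.1, 3.4, 0, 0],
  [9.3, 5.2, 0, 0],
  [12.4, 7, 0, 0],
  [15.5, 8.7, 0, 0],
  [18.6, 10.5, 0, 0],
  [21.7, 12.2, 0.5, 0],
  [24.8, 14, 1, 0],
  [27.9, 15.7, 1.5, 0],
  [31, 17.5, 2, 0],
  [34.1, 19.2, 2.5, 0],
  [37.2, 21, 3, 0],
  [40.3, 22.7, 3.5, 0],
  [43, 24.2, 4, 0],
  [45, 25.4, 4.5, 0],
  [46, 25.9, 5, 0],
  [46.5, 26.2, 5, 0],
  [46.5, 26.2, 5, 0],
  [46.5, 26.2, 5, 0],
])

```text
clock: 2.65
tcp_pos: [452.9, -107.6, 228.5]
ee_rot: [-180.0, 0.0, 85.9]
force: [-0.7, -0.9, -1.1]
finger_gap: 0.995
```

```bash
cat >> h.py <<'E'
def go(x,y,z,yaw=None):
    s=observe(); R=Ro.from_euler('xyz',s['ee_rot'],degrees=True).as_matrix()
    d=R.T@(np.array([x,y,z])-s['tcp_pos'])/10
    print('clock %.2f'%s['clock'],'tcp',np.round(s['tcp_pos'],1),'rot',np.round(s['ee_rot'],1),'gap %.3f'%s['finger_gap'],'-> shift cm',np.round(d,2))
def tops(c,s,lo=90,hi=115):
    P=cloud(c,s); z=P[...,2]; m=((z>lo)&(z<hi)&(P[...,0]>380)).astype(np.uint8)
    n,lab,st,ce=cv2.connectedComponentsWithStats(m)
    for i in range(1,n):
        if st[i,4]>20:
            q=P[lab==i]; q=q[q[:,2]>np.nanmax(q[:,2])-4]; print('top',np.round(ce[i]),st[i,4],np.round((q.min(0)+q.max(0))/2,1), np.round(np.ptp(q,axis=0),1))
E
python3 - <<'E'
from h import *
c,s=snap('wrist','w1'); tops(c,s); go(450.9,-105.5,82)
c2,_=snap('top','t1'); 
E
```

```text
top [255.  85.] 228 [453.3 -30.6 100.9] [11.6 11.4  3.9]
top [259. 185.] 220 [ 450.6 -105.8  100.6] [11.1 11.3  3.8]
clock 2.70 tcp [ 452.9 -107.8  228.6] rot [180.    0.   85.9] gap 1.000 -> shift cm [ 0.22 -0.22 14.66]
```

View pics/w1.png

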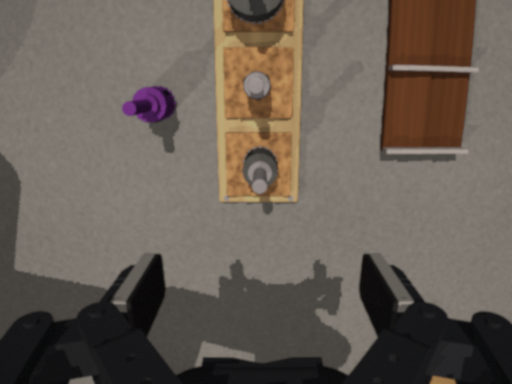

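The wrist picture shows saw_33's shank top at (259,185) and saw_24's at (255,85). Wrist and top cameras agree within 1 mm. Now I descend on saw_33 and close.

Call:
step_arm([
  [0.1, -0.2, 2, 0],
  [0.2, -0.22, 5, 0],
  [0.2, -0.22, 8, 0],
  [0.2, -0.22, 10.5, 0],
  [0.2, -0.22, 12.5, 0],
  [0.2, -0.22, 14, 0],
  [0.2, -0.22, 14.6, 0],
  [0.2, -0.22, 14.6, 0],
  [0.2, -0.22, 14.6, 0],
])

```text
clock: 3.5
tcp_pos: [451.3, -105.4, 83.0]
ee_rot: [180.0, 0.0, 85.9]
force: [-0.3, -0.5, 0.3]
finger_gap: 1.001
```

Call:
step_arm([
  [0, 0, 0, 0],
  [0, 0, 0, 0],
  [0, 0, 0, 0],
  [0, 0, 0, 0],
  [0, 0, 0, 0],
  [0, 0, 0, 0],
  [0, 0, 0, 0],
  [0, 0, 0, 0],
  [0, 0, 0, 0],
  [0, 0, 0, 0],
], fingers=1, newtons=50)

```text
clock: 4.33
tcp_pos: [451.3, -104.8, 82.6]
ee_rot: [180.0, 0.0, 86.0]
force: [-1.1, 0.9, 5.2]
finger_gap: 0.123
```

```bash
python3 - <<'E'
from h import *
c,s=snap('wrist','w2'); go(634.7,175.6,78); print(s['force'])
E
```

```text
clock 4.38 tcp [ 451.2 -104.8   82.6] rot [180.  -0.  86.] gap 0.123 -> shift cm [29.25 16.34  0.46]
[-1.11529633  0.91418556  5.2464395 ]
```

View pics/w2.png

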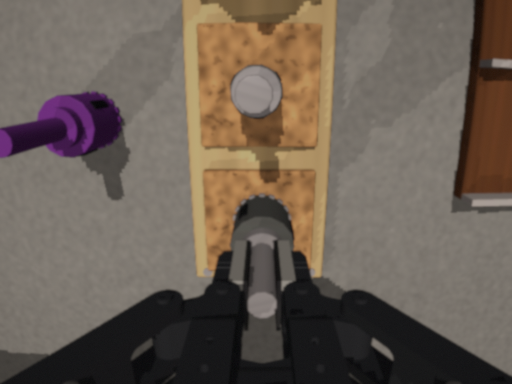

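Saw_33 is held between the pads at (262,270), gap 0.123, upright. Lift and carry it to the leftmost bay.

Call:
step_arm([
  [0, 0, -0.7, 0],
  [0, 0, -2, 0],
  [0, 0, -4, 0],
  [0, 0, -6.5, 0],
  [0, 0, -9, 0],
  [0, 0, -11, 0],
  [0, 0, -12, 0],
  [0, 0, -12, 0],
  [0.8, 0.4, -12, 0],
  [2.5, 1.4, -12, 0],
  [5, 2.8, -12, 0],
  [8, 4.5, -12, 0],
  [11, 6.1, -12, 0],
  [14, 7.8, -12, 0],
  [17, 9.5, -12, 0],
  [20, 11.2, -12, 0],
  [23, 12.8, -12, 0],
  [25.6, 14.3, -12, 0],
  [27.5, 15.4, -12, 0],
  [28.7, 16, -12, 0],
])

```text
clock: 6.05
tcp_pos: [631.2, 173.2, 199.5]
ee_rot: [-179.8, 0.0, 86.1]
force: [0.0, -0.1, -1.7]
finger_gap: 0.122
```

Call:
step_arm([
  [0.5, 0.3, 0, 0],
  [0.6, 0.3, 0, 0],
  [0.6, 0.3, 0, 0],
  [0.6, 0.3, 0, 0],
  [0.6, 0.3, 0, 0],
  [0.6, 0.3, 0, 0],
])

```text
clock: 6.55
tcp_pos: [634.1, 175.4, 202.6]
ee_rot: [180.0, -0.0, 85.9]
force: [-0.1, -0.1, -2.0]
finger_gap: 0.124
```

```bash
cat > look.py <<'E'
import sys
from bays import *
t=sys.argv[1]; x,y=map(float,sys.argv[2:4]); z=float(sys.argv[4])
c,s=snap('wrist','w'+t); go(x,y,z); print('F',np.round(s['force'],1)); tops(c,s,80,400)
for a in strips(c,s): print('strip',np.round(a[0],1),a[1:])
E
python3 look.py 3 634.7 176.5 79
```

```text
clock 6.60 tcp [634.1 175.5 202.6] rot [180.   -0.   85.9] gap 0.123 -> shift cm [ 0.1   0.05 12.36]
F [-0.1 -0.1 -2. ]
top [ 70. 129.] 231 [496.1 233.2  84.8] [12.5 11.2  4. ]
top [261. 327.] 38821 [633.3 188.3 273. ] [123.5  12.9   4. ]
top [ 62. 257.] 395 [468.5 133.9 100.5] [12.1 12.   4. ]
strip [620.3 -20.5] (44.67113494873047, np.int32(265))
strip [665.5 135. ] (19.224180221557617, np.int32(122))
strip [598.  138.8] (15.370383262634277, np.int32(99))
strip [637.7 215.8] (85.01129150390625, np.int32(509))
```

View pics/w3.png

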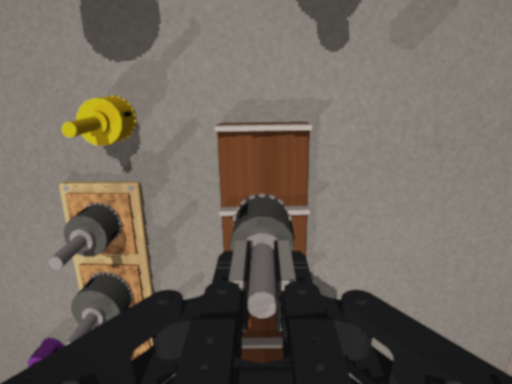

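The strip measured from the wrist at (638,216) matches the top view, and saw_33 hangs upright over the bay. Lower it.

Call:
step_arm([
  [0.05, 0.05, 1, 0],
  [0.1, 0.05, 3, 0],
  [0.1, 0.05, 5.5, 0],
  [0.1, 0.05, 8, 0],
  [0.1, 0.05, 10, 0],
  [0.1, 0.05, 11.2, 0],
  [0.1, 0.05, 11.8, 0],
  [0.1, 0.05, 12.1, 0],
  [0.1, 0.05, 12.3, 0],
  [0.1, 0.05, 12.3, 0],
  [0.1, 0.05, 12.3, 0],
])

```text
clock: 7.52
tcp_pos: [635.2, 177.2, 80.3]
ee_rot: [179.9, -0.0, 86.0]
force: [-0.0, -0.3, -1.6]
finger_gap: 0.126
```

```bash
python3 look.py 4 634.7 176.5 78.6
```

```text
clock 7.57 tcp [635.2 177.1  80.3] rot [179.9  -0.   86. ] gap 0.120 -> shift cm [-0.07 -0.05  0.17]
F [-0.  -0.3 -1.6]
top [261. 338.] 34708 [634.6 189.8 150.4] [123.4  12.8   4. ]
strip [669.4 135.9] (12.300874710083008, np.int32(184))
strip [596.2 139.8] (11.683438301086426, np.int32(151))
strip [637.2 186.7] (32.837894439697266, np.int32(436))
strip [637.6 216.1] (85.6102066040039, np.int32(1464))
```

View pics/w4.png

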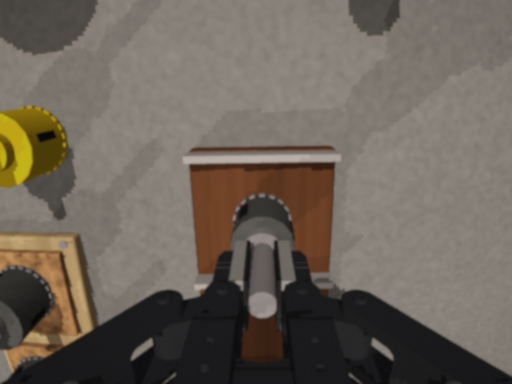

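Call:
step_arm([
  [-0.05, 0, 0.1, 0],
  [-0.05, 0, 0.17, 0],
  [-0.05, 0, 0.2, 0],
  [-0.05, 0, 0.2, 0],
])

```text
clock: 7.9
tcp_pos: [635.2, 176.6, 78.6]
ee_rot: [179.9, -0.0, 86.0]
force: [-2.6, -0.3, 8.6]
finger_gap: 0.128
```

Call:
step_arm([
  [0, 0, 0, 0],
  [0, 0, 0, 0],
  [0, 0, 0, 0],
  [0, 0, 0, 0],
  [0, 0, 0, 0],
  [0, 0, 0, 0],
  [0, 0, 0, 0],
  [0, 0, 0, 0],
], fingers=-1)

```text
clock: 8.57
tcp_pos: [634.8, 176.6, 77.3]
ee_rot: [-180.0, -0.0, 86.0]
force: [0.5, 0.7, 0.2]
finger_gap: 0.998
```

Call:
step_arm([
  [0, 0, -1, 0],
  [0, 0, -3, 0],
  [0, 0, -6, 0],
  [0, 0, -9, 0],
  [0, 0, -12, 0],
  [0, 0, -14, 0],
  [0, 0, -14, 0],
  [0, 0, -14, 0],
])

```text
clock: 9.23
tcp_pos: [635.1, 176.7, 219.3]
ee_rot: [179.8, -0.0, 86.0]
force: [0.1, 0.2, -1.0]
finger_gap: 0.994
```

```bash
python3 look.py 5 453.5 -30.5 215
```

```text
clock 9.28 tcp [634.7 176.6 217.8] rot [180.  -0.  86.] gap 0.998 -> shift cm [-21.92 -16.63   0.26]
F [ 0.1  0.2 -1. ]
top [ 80. 128.] 216 [496.  233.4  84.4] [11.5 12.4  4. ]
top [261. 189.] 256 [634.5 175.3  97.3] [10.9 11.7  3.9]
top [ 70. 249.] 345 [469.1 133.9 100.6] [11.3 12.   3.8]
top [256. 340.] 30593 [633.8 190.  290. ] [123.7  14.    4. ]
strip [624.1 -21.5] (83.73480987548828, np.int32(464))
strip [628.9  58.1] (85.1278305053711, np.int32(485))
strip [632.8 136.7] (85.99402618408203, np.int32(495))
strip [637.  188.3] (27.045246124267578, np.int32(71))
strip [637.8 215.9] (84.98749542236328, np.int32(461))
```

View pics/w5.png

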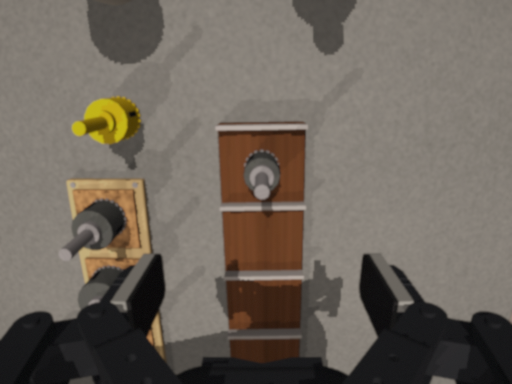

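Saw_33 stands in the left bay at (261,189), top at (634.5,175.3,97.3), within 1 mm of the bay middle. Next is saw_24 at (453.5,-30.5).

Call:
step_arm([
  [-1, -0.8, 0, 0],
  [-3, -2.3, 0, 0],
  [-6, -4.6, 0, 0],
  [-9, -6.8, 0, 0],
  [-12, -9.1, 0, 0],
  [-15, -11.4, 0, 0],
  [-18, -13.7, 0, 0],
  [-20.3, -15.4, 0, 0],
  [-21.5, -16.3, 0, 0],
  [-21.9, -16.6, 0, 0],
  [-21.9, -16.6, 0, 0],
  [-21.9, -16.6, 0, 0],
  [-21.9, -16.6, 0, 0],
])

```text
clock: 10.37
tcp_pos: [454.3, -29.6, 216.9]
ee_rot: [-180.0, -0.0, 86.0]
force: [0.5, -0.0, 0.4]
finger_gap: 0.997
```

```bash
python3 look.py 6 453.5 -30.5 82.5
```

```text
clock 10.42 tcp [454.3 -29.6 217. ] rot [-180.   -0.   86.] gap 1.002 -> shift cm [-0.1  -0.07 13.45]
F [ 0.5 -0.   0.4]
top [259.  79.] 248 [457.7  51.1 101. ] [11.1 11.9  3.9]
top [261. 191.] 289 [453.4 -30.5 100.5] [10.7 11.2  3.8]
top [256. 340.] 30607 [453.3 -16.4 287.5] [123.9  13.7   4. ]
strip [ 618.5 -102.4] (88.72323608398438, np.int32(458))
strip [623.  -23.5] (88.06730651855469, np.int32(429))
strip [627.3  55.9] (87.59090423583984, np.int32(431))
```

Call:
step_arm([
  [-0.1, -0.08, 2, 0],
  [-0.1, -0.08, 5, 0],
  [-0.1, -0.08, 8, 0],
  [-0.1, -0.08, 10.5, 0],
  [-0.1, -0.08, 12.2, 0],
  [-0.1, -0.08, 13.1, 0],
  [-0.1, -0.08, 13.4, 0],
  [-0.1, -0.08, 13.4, 0],
  [-0.1, -0.08, 13.4, 0],
])

```text
clock: 11.17
tcp_pos: [453.6, -31.1, 84.2]
ee_rot: [179.9, 0.0, 86.0]
force: [-0.1, -0.3, 0.1]
finger_gap: 1.0
```

Call:
step_arm([
  [0, 0, 0, 0],
  [0, 0, 0, 0],
  [0, 0, 0, 0],
  [0, 0, 0, 0],
  [0, 0, 0, 0],
  [0, 0, 0, 0],
  [0, 0, 0, 0],
  [0, 0, 0, 0],
  [0, 0, 0, 0],
  [0, 0, 0, 0],
], fingers=1)

```text
clock: 12.0
tcp_pos: [453.1, -31.3, 83.5]
ee_rot: [180.0, -0.0, 86.0]
force: [-2.8, -0.9, 4.5]
finger_gap: 0.121
```

```bash
python3 look.py 7 630.6 96.7 202
```

```text
clock 12.05 tcp [453.1 -31.2  83.5] rot [180.  -0.  86.] gap 0.128 -> shift cm [ 14.    16.82 -11.85]
F [-2.8 -0.9  4.5]
top [260.  66.] 1201 [458.1  50.8 101.1] [11.6 11.5  4. ]
top [261. 337.] 35004 [452.7 -18.3 153.8] [122.7  12.8   4. ]
strip [ 596.5 -100.3] (48.302162170410156, np.int32(612))
strip [590.9 -20.8] (27.941036224365234, np.int32(355))
strip [588.2  57.6] (13.628457069396973, np.int32(182))
```

View pics/w7.png

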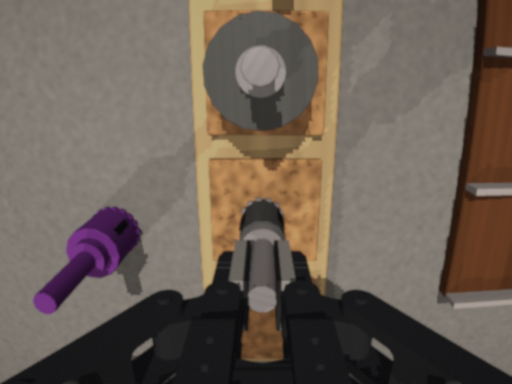

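Saw_24 is held upright at (261,250) in the picture.

Call:
step_arm([
  [0, 0, -0.7, 0],
  [0, 0, -2, 0],
  [0, 0, -4, 0],
  [0, 0, -6.5, 0],
  [0, 0, -9, 0],
  [0, 0, -11, 0],
  [0, 0, -12, 0],
  [0, 0, -12, 0],
  [0.5, 0.6, -12, 0],
  [1.5, 1.8, -12, 0],
  [3, 3.6, -12, 0],
  [5, 6, -12, 0],
  [7, 8.4, -12, 0],
  [9, 10.8, -12, 0],
  [11, 13.3, -12, 0],
  [12.5, 15.1, -12, 0],
  [13.4, 16.2, -12, 0],
  [13.9, 16.8, -12, 0],
  [13.9, 16.8, -12, 0],
  [13.9, 16.8, -12, 0],
])

```text
clock: 13.72
tcp_pos: [629.8, 95.7, 202.0]
ee_rot: [-179.9, 0.0, 86.0]
force: [-0.2, -0.2, -0.1]
finger_gap: 0.123
```

```bash
python3 look.py 8 630.6 95.8 79.5
```

```text
clock 13.77 tcp [629.7  95.4 202.6] rot [-179.9    0.    86. ] gap 0.123 -> shift cm [ 0.05  0.11 12.31]
F [-0.2 -0.2 -0.1]
top [56. 15.] 274 [496.  233.1  85. ] [12.  11.4  3.9]
top [261.  80.] 277 [634.7 175.4  97. ] [11.3 11.6  3.9]
top [ 41. 160.] 451 [468.9 133.5 100.9] [12.4 11.6  3.8]
top [261. 330.] 37697 [629.3 108.5 272.1] [123.5  12.6   4. ]
top [ 56. 260.] 391 [458.6  51.5 100.6] [12.3 11.6  3.9]
strip [ 615.8 -100.5] (44.64539337158203, np.int32(275))
strip [658.5  55.2] (25.809326171875, np.int32(158))
strip [596.8  58.4] (21.960018157958984, np.int32(136))
strip [633.1 136.1] (84.86024475097656, np.int32(510))
strip [637.6 215. ] (84.7514877319336, np.int32(606))
```

View pics/w8.png

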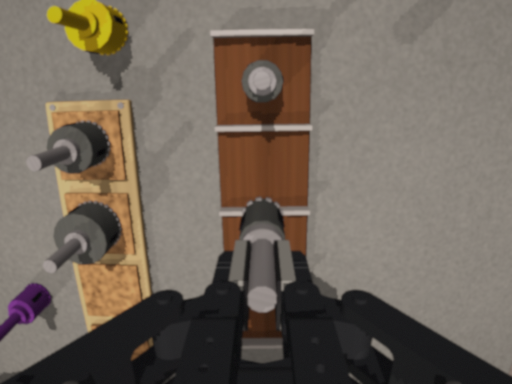

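Call:
step_arm([
  [0.05, 0.05, 1, 0],
  [0.05, 0.1, 3, 0],
  [0.05, 0.1, 5.5, 0],
  [0.05, 0.1, 8, 0],
  [0.05, 0.1, 10, 0],
  [0.05, 0.1, 11.2, 0],
  [0.05, 0.1, 11.8, 0],
  [0.05, 0.1, 12.1, 0],
  [0.05, 0.1, 12.3, 0],
  [0.05, 0.1, 12.3, 0],
  [0.05, 0.1, 12.3, 0],
])

```text
clock: 14.68
tcp_pos: [631.7, 96.1, 81.3]
ee_rot: [179.9, -0.0, 86.0]
force: [0.8, -0.4, -1.1]
finger_gap: 0.12
```

```bash
python3 look.py 9 630.6 95.8 79.5
```

```text
clock 14.73 tcp [631.7  96.1  81.3] rot [179.9  -0.   86. ] gap 0.120 -> shift cm [-0.04 -0.11  0.18]
F [ 0.8 -0.4 -1.1]
top [255.  77.] 1125 [635.  175.4  96.8] [11.4 11.3  3.9]
top [261. 338.] 34788 [631.  109.  151.8] [122.8  12.4   4. ]
strip [665.1  55.5] (12.202047348022461, np.int32(193))
strip [592.6  59.6] (13.55871295928955, np.int32(181))
strip [631.4 104.9] (24.37944221496582, np.int32(322))
strip [633.2 136.1] (85.76207733154297, np.int32(1443))
strip [637.4 213.1] (86.0392837524414, np.int32(748))
```

View pics/w9.png

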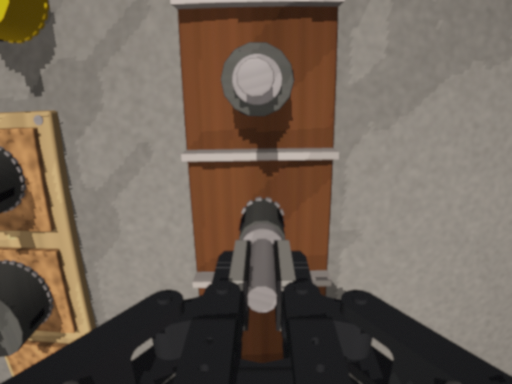

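Saw_24 hangs in the middle of the bay at (263,215), just above the floor. Set it down and release.

Call:
step_arm([
  [0, -0.1, 0.1, 0],
  [0, -0.1, 0.17, 0],
  [0, -0.1, 0.2, 0],
  [0, -0.1, 0.2, 0],
  [0, -0.1, 0.2, 0],
])

```text
clock: 15.15
tcp_pos: [630.7, 96.3, 79.5]
ee_rot: [179.9, -0.0, 86.0]
force: [-2.3, 0.3, 9.4]
finger_gap: 0.121
```

Call:
step_arm([
  [0, 0, 0, 0],
  [0, 0, 0, 0],
  [0, 0, 0, 0],
  [0, 0, 0, 0],
  [0, 0, 0, 0],
  [0, 0, 0, 0],
  [0, 0, 0, 0],
  [0, 0, 0, 0],
], fingers=-1)

```text
clock: 15.82
tcp_pos: [630.3, 96.2, 78.3]
ee_rot: [-180.0, -0.0, 86.0]
force: [-0.8, -0.1, -1.0]
finger_gap: 0.999
```

Call:
step_arm([
  [0, 0, -1, 0],
  [0, 0, -3, 0],
  [0, 0, -6, 0],
  [0, 0, -9, 0],
  [0, 0, -12, 0],
  [0, 0, -14, 0],
  [0, 0, -14, 0],
  [0, 0, -14, 0],
])

```text
clock: 16.48
tcp_pos: [630.6, 96.2, 220.1]
ee_rot: [179.9, -0.0, 86.0]
force: [-0.2, 0.8, -0.2]
finger_gap: 1.003
```

```bash
python3 look.py 10 458 51 215
```

```text
clock 16.53 tcp [630.2  96.2 218.6] rot [180.  -0.  86.] gap 1.000 -> shift cm [ -5.71 -16.87   0.35]
F [-0.2  0.8 -0.2]
top [67. 20.] 240 [496.1 233.3  85.2] [12.4 11.8  3.9]
top [260.  82.] 237 [634.9 175.4  96.6] [11.3 11.8  4. ]
top [ 53. 156.] 378 [468.6 133.7 100.9] [13.7 11.4  4. ]
top [261. 186.] 254 [630.4  96.8  96.6] [11.4 12.   4. ]
top [ 65. 251.] 344 [458.3  51.3 100.2] [12.6 11.8  4. ]
top [256. 341.] 30616 [629.4 109.2 290.5] [124.3  14.4   4. ]
strip [ 619.6 -101.1] (83.96467590332031, np.int32(461))
strip [624.4 -21.8] (85.24993133544922, np.int32(488))
strip [628.3  56.9] (86.12898254394531, np.int32(489))
strip [631.4 105.9] (22.084569931030273, np.int32(60))
strip [633.3 136. ] (85.13162231445312, np.int32(463))
strip [637.5 215.3] (84.65028381347656, np.int32(506))
```

View pics/w10.png

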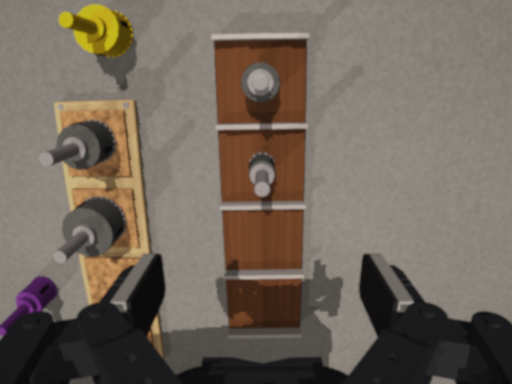

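Saw_24 stands at (630.4,96.8), the bay middle, at (261,186) in the picture. Next is saw_52.

Call:
step_arm([
  [-0.3, -0.8, 0, 0],
  [-0.9, -2.5, 0, 0],
  [-1.8, -5.3, 0, 0],
  [-2.8, -8.3, 0, 0],
  [-3.8, -11.3, 0, 0],
  [-4.7, -14, 0, 0],
  [-5.3, -15.8, 0, 0],
  [-5.6, -16.6, 0, 0],
  [-5.7, -16.9, 0, 0],
  [-5.7, -16.9, 0, 0],
  [-5.7, -16.9, 0, 0],
])

```text
clock: 17.45
tcp_pos: [458.3, 51.2, 218.1]
ee_rot: [-180.0, -0.0, 86.0]
force: [-0.7, 0.1, 0.0]
finger_gap: 1.002
```

```bash
python3 look.py 11 457.9 51.1 83
```

```text
clock 17.50 tcp [458.4  51.3 218. ] rot [-180.   -0.   86.] gap 0.998 -> shift cm [-0.02 -0.04 13.5 ]
F [-0.7  0.1  0. ]
top [492.   9.] 403 [634.1 174.9  96.8] [12.5 10.8  4. ]
top [268.  76.] 251 [468.  133.6 101.3] [11.1 11.9  4. ]
top [482. 116.] 357 [629.8  96.6  96.7] [11.7 11.4  3.9]
top [261. 189.] 287 [457.8  50.8 101.3] [11.3 12.   3.9]
top [256. 340.] 30632 [457.2  64.3 288.7] [123.7  13.9   4. ]
strip [ 641.3 -102.6] (41.223602294921875, np.int32(190))
strip [622.8 -22.6] (88.09114837646484, np.int32(451))
strip [627.6  56.7] (88.02037811279297, np.int32(419))
strip [624.5  96.7] (24.32190704345703, np.int32(169))
strip [632.1 135.7] (87.8675765991211, np.int32(431))
strip [625.3 173.5] (33.44590377807617, np.int32(263))
```

Call:
step_arm([
  [0, -0.05, 2, 0],
  [0, -0.05, 5, 0],
  [0, -0.05, 8, 0],
  [0, -0.05, 10.5, 0],
  [0, -0.05, 12.2, 0],
  [0, -0.05, 13.1, 0],
  [0, -0.05, 13.5, 0],
  [0, -0.05, 13.5, 0],
  [0, -0.05, 13.5, 0],
])

```text
clock: 18.25
tcp_pos: [457.9, 51.2, 84.1]
ee_rot: [180.0, -0.0, 86.0]
force: [1.1, -0.1, 0.1]
finger_gap: 1.003
```

Call:
step_arm([
  [0, 0, 0, 0],
  [0, 0, 0, 0],
  [0, 0, 0, 0],
  [0, 0, 0, 0],
  [0, 0, 0, 0],
  [0, 0, 0, 0],
  [0, 0, 0, 0],
  [0, 0, 0, 0],
  [0, 0, 0, 0],
  [0, 0, 0, 0],
], fingers=1, newtons=60)

```text
clock: 19.08
tcp_pos: [457.3, 51.2, 83.4]
ee_rot: [180.0, -0.0, 86.0]
force: [-0.3, 0.8, 2.7]
finger_gap: 0.127
```

```bash
python3 look.py 12 626.2 17.5 203
```

```text
clock 19.13 tcp [457.3  51.2  83.4] rot [180.  -0.  86.] gap 0.124 -> shift cm [ -2.18  17.08 -11.96]
F [-0.3  0.8  2.7]
top [279.  64.] 1250 [468.3 133.5 101.1] [11.9 11.6  4. ]
top [261. 337.] 35028 [456.7  63.8 153.6] [122.9  12.6   4. ]
strip [601.5 -20. ] (48.443965911865234, np.int32(603))
strip [595.3  58.8] (28.54433822631836, np.int32(354))
strip [592.7 137.7] (13.91413688659668, np.int32(184))
```

View pics/w12.png

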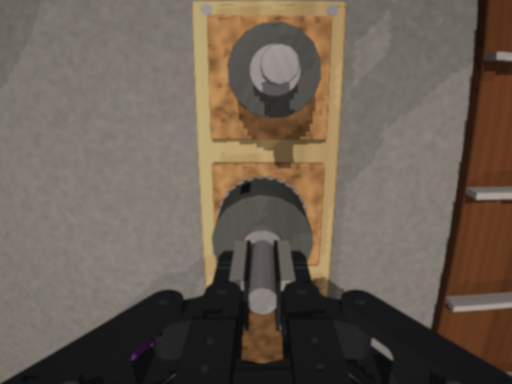

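Saw_52 is held at (261,215). Carry it to the bay at (626,17).

Call:
step_arm([
  [0, 0, -0.7, 0],
  [0, 0, -2, 0],
  [0, 0, -4, 0],
  [0, 0, -6.5, 0],
  [0, 0, -9, 0],
  [0, 0, -11, 0],
  [0, 0, -12, 0],
  [0, 0, -12, 0],
  [-0.1, 0.6, -12, 0],
  [-0.2, 1.8, -12, 0],
  [-0.5, 3.8, -12, 0],
  [-0.8, 6, -12, 0],
  [-1.1, 8.5, -12, 0],
  [-1.4, 11, -12, 0],
  [-1.7, 13.5, -12, 0],
  [-2, 15.3, -12, 0],
  [-2.1, 16.5, -12, 0],
  [-2.2, 17.1, -12, 0],
  [-2.2, 17.1, -12, 0],
  [-2.2, 17.1, -12, 0],
])

```text
clock: 20.8
tcp_pos: [625.8, 17.3, 202.0]
ee_rot: [-179.9, -0.0, 86.0]
force: [-0.7, -0.2, -2.7]
finger_gap: 0.123
```

```bash
python3 look.py 13 626 17.1 79.4
```

```text
clock 20.85 tcp [625.7  17.4 202.6] rot [-179.9   -0.    86. ] gap 0.118 -> shift cm [-0.03  0.05 12.32]
F [-0.7 -0.2 -2.7]
top [23. 50.] 521 [468.4 133.5 101.3] [12.4 12.2  4. ]
top [261.  80.] 275 [630.7  96.9  96.6] [11.2 12.   3.8]
top [262. 319.] 41671 [625.1  30.3 272.3] [123.   12.6   4. ]
strip [628.9  56.1] (84.9819107055664, np.int32(511))
strip [633.1 135.2] (85.58187103271484, np.int32(573))
strip [633.6 160.1] (21.18226432800293, np.int32(74))
```

View pics/w13.png

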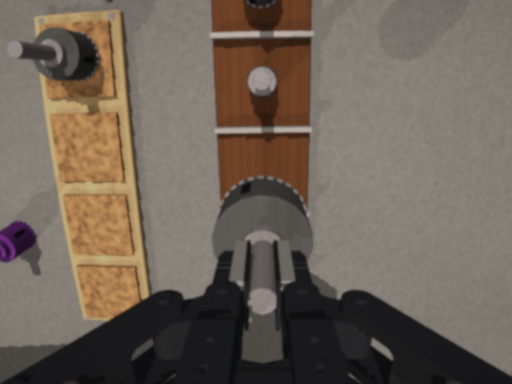

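Call:
step_arm([
  [-0.05, 0.02, 1, 0],
  [-0.05, 0.02, 3, 0],
  [-0.05, 0.02, 5.5, 0],
  [-0.05, 0.02, 8, 0],
  [-0.05, 0.02, 10, 0],
  [-0.05, 0.02, 11.2, 0],
  [-0.05, 0.02, 11.8, 0],
  [-0.05, 0.02, 12.1, 0],
  [-0.05, 0.02, 12.3, 0],
  [-0.05, 0.02, 12.3, 0],
  [-0.05, 0.02, 12.3, 0],
])

```text
clock: 21.77
tcp_pos: [626.9, 16.7, 81.3]
ee_rot: [179.9, -0.0, 86.0]
force: [0.4, 0.5, -1.8]
finger_gap: 0.116
```

```bash
python3 look.py 14 626 17.1 79.4
```

```text
clock 21.82 tcp [626.8  16.8  81.2] rot [179.9  -0.   86. ] gap 0.119 -> shift cm [ 0.03 -0.09  0.18]
F [ 0.4  0.5 -1.8]
top [257.  74.] 1155 [630.8  96.8  96.9] [11.4 11.7  3.8]
top [261. 338.] 34781 [626.6  29.5 151.4] [123.2  12.8   4. ]
strip [660.6 -23.9] (12.847049713134766, np.int32(192))
strip [587.5 -20.2] (12.217077255249023, np.int32(179))
strip [627.2  34.6] (49.19266128540039, np.int32(547))
strip [628.8  56.3] (85.93086242675781, np.int32(1454))
strip [633.  133.3] (86.07389068603516, np.int32(923))
```

View pics/w14.png

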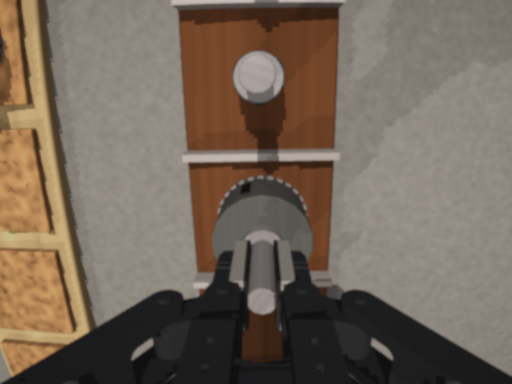

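Saw_52 is between its strips, clear on both sides. Set it down and release.

Call:
step_arm([
  [0, -0.08, 0.1, 0],
  [0, -0.08, 0.17, 0],
  [0, -0.08, 0.2, 0],
  [0, -0.08, 0.2, 0],
  [0, -0.08, 0.2, 0],
])

```text
clock: 22.23
tcp_pos: [626.1, 16.8, 79.4]
ee_rot: [179.9, -0.0, 86.0]
force: [-1.5, 0.3, 6.2]
finger_gap: 0.12
```

Call:
step_arm([
  [0, 0, 0, 0],
  [0, 0, 0, 0],
  [0, 0, 0, 0],
  [0, 0, 0, 0],
  [0, 0, 0, 0],
  [0, 0, 0, 0],
  [0, 0, 0, 0],
  [0, 0, 0, 0],
], fingers=-1)

```text
clock: 22.9
tcp_pos: [625.7, 16.8, 78.3]
ee_rot: [-180.0, -0.0, 86.0]
force: [0.4, 0.2, -0.2]
finger_gap: 1.0
```

Call:
step_arm([
  [0, 0, -1, 0],
  [0, 0, -3, 0],
  [0, 0, -6, 0],
  [0, 0, -9, 0],
  [0, 0, -12, 0],
  [0, 0, -14, 0],
  [0, 0, -14, 0],
  [0, 0, -14, 0],
])

```text
clock: 23.57
tcp_pos: [626.0, 16.8, 220.0]
ee_rot: [179.9, -0.0, 86.0]
force: [0.3, -0.7, -0.5]
finger_gap: 1.0
```

```bash
python3 look.py 15 468.1 133.5 215
```

```text
clock 23.62 tcp [625.6  16.9 218.5] rot [180.  -0.  86.] gap 0.997 -> shift cm [ 10.54 -16.52   0.35]
F [ 0.3 -0.7 -0.5]
top [37. 51.] 450 [468.4 133.5 100.9] [13.2 11.3  3.9]
top [260.  80.] 237 [630.4  96.9  96.9] [11.5 11.1  3.7]
top [261. 187.] 260 [625.8  16.6  96.9] [11.5 11.8  3.9]
top [256. 340.] 30587 [624.6  30.  290.7] [124.   14.1   4. ]
strip [ 620.3 -101.6] (84.26744842529297, np.int32(488))
strip [624.1 -23.2] (85.28699493408203, np.int32(490))
strip [626.  36.] (44.916778564453125, np.int32(94))
strip [628.7  56.1] (85.13355255126953, np.int32(461))
strip [632.9 135.6] (84.63990783691406, np.int32(519))
strip [634.3 161.9] (26.75750160217285, np.int32(97))
```

View pics/w15.png

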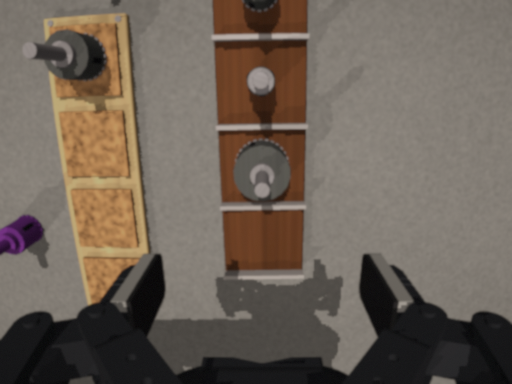

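Saw_52 stands at (625.8,16.6), at (261,187) in the picture. Last is saw_42 at (468.2,133.5).

Call:
step_arm([
  [0.5, -0.8, 0, 0],
  [1.5, -2.4, 0, 0],
  [3.2, -5, 0, 0],
  [5, -7.8, 0, 0],
  [6.8, -10.7, 0, 0],
  [8.4, -13.2, 0, 0],
  [9.6, -15.1, 0, 0],
  [10.3, -16.2, 0, 0],
  [10.5, -16.5, 0, 0],
  [10.5, -16.5, 0, 0],
  [10.5, -16.5, 0, 0],
])

```text
clock: 24.53
tcp_pos: [468.9, 132.8, 218.1]
ee_rot: [-180.0, 0.0, 86.0]
force: [0.8, -0.7, -0.1]
finger_gap: 0.997
```

```bash
python3 look.py 16 468.2 133.4 83
```

```text
clock 24.58 tcp [469.  132.6 218. ] rot [-180.    0.   86.] gap 0.997 -> shift cm [ 0.07 -0.08 13.5 ]
F [ 0.8 -0.7 -0.1]
top [290.  49.] 224 [495.8 233.5  84.8] [11.4 11.8  3.9]
top [474. 120.] 362 [634.6 175.5  96.4] [11.6 11.4  3.8]
top [261. 188.] 286 [468.4 134.  100.5] [11.3 11.4  3.9]
top [459. 216.] 303 [630.8  97.8  96.3] [12.4 11.   3.9]
top [256. 340.] 30608 [467.7 146.2 288.4] [124.3  14.4   4. ]
top [443. 298.] 282 [625.7  17.3  96.1] [12.5 12.1  3.8]
strip [619.9  34.1] (50.25154113769531, np.int32(307))
strip [627.6  57.4] (86.70758819580078, np.int32(446))
strip [624.  101.8] (22.71021842956543, np.int32(166))
strip [631.7 136.7] (88.49115753173828, np.int32(449))
strip [624.  177.5] (33.14601516723633, np.int32(208))
strip [636.2 215.7] (88.02462768554688, np.int32(422))
```

View pics/w16.png

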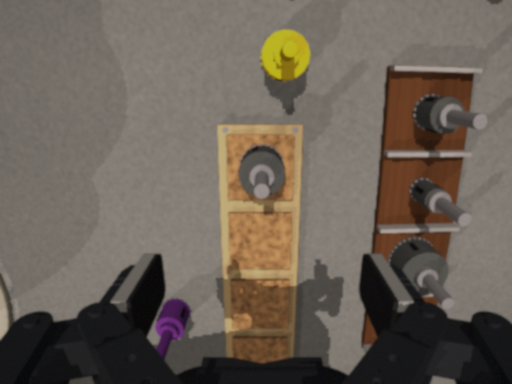

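The dark saw_42 is at (261,188) on its pad. The yellow look-alike at (286,52) is 100 mm away and clear. Descend.

Call:
step_arm([
  [0.08, -0.08, 2, 0],
  [0.08, -0.08, 5, 0],
  [0.08, -0.08, 8, 0],
  [0.08, -0.08, 10.5, 0],
  [0.08, -0.08, 12.2, 0],
  [0.08, -0.08, 13.1, 0],
  [0.08, -0.08, 13.5, 0],
  [0.08, -0.08, 13.5, 0],
  [0.08, -0.08, 13.5, 0],
])

```text
clock: 25.33
tcp_pos: [468.4, 133.8, 84.1]
ee_rot: [179.9, -0.0, 86.0]
force: [-0.4, 0.4, 0.6]
finger_gap: 1.001
```

Call:
step_arm([
  [0, 0, 0, 0],
  [0, 0, 0, 0],
  [0, 0, 0, 0],
  [0, 0, 0, 0],
  [0, 0, 0, 0],
  [0, 0, 0, 0],
  [0, 0, 0, 0],
  [0, 0, 0, 0],
  [0, 0, 0, 0],
  [0, 0, 0, 0],
], fingers=1)

```text
clock: 26.17
tcp_pos: [467.7, 134.0, 83.4]
ee_rot: [180.0, -0.0, 86.0]
force: [0.2, 1.2, 2.4]
finger_gap: 0.121
```

```bash
python3 look.py 17 621.7 -63 203
```

```text
clock 26.22 tcp [467.7 134.   83.4] rot [180.  -0.  86.] gap 0.123 -> shift cm [-18.57  16.74 -11.96]
F [0.2 1.2 2.4]
top [324.  14.] 946 [495.9 232.6  85. ] [11.7 10.2  3.9]
top [261. 337.] 35010 [467.1 147.2 153.7] [123.4  13.2   4. ]
strip [618.2  37.3] (41.90508270263672, np.int32(809))
strip [609.2  59.5] (54.66135025024414, np.int32(685))
strip [620.8  97.5] (27.93442153930664, np.int32(407))
strip [603.1 138.3] (34.521575927734375, np.int32(454))
strip [600.3 217.4] (19.7340145111084, np.int32(263))
```

View pics/w17.png

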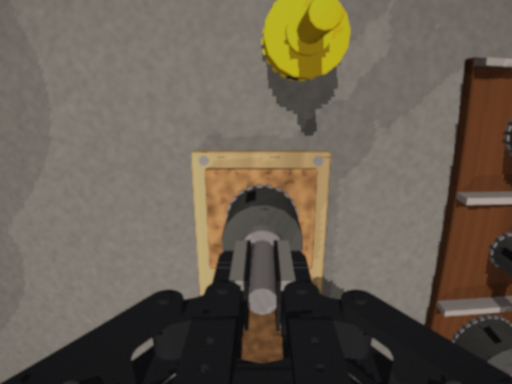

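Call:
step_arm([
  [0, 0, -0.7, 0],
  [0, 0, -2, 0],
  [0, 0, -4, 0],
  [0, 0, -6.5, 0],
  [0, 0, -9, 0],
  [0, 0, -11, 0],
  [0, 0, -12.5, 0],
  [0, 0, -12.5, 0],
  [-0.6, 0.6, -12.5, 0],
  [-2, 1.8, -12.5, 0],
  [-4.2, 3.8, -12.5, 0],
  [-6.7, 6, -12.5, 0],
  [-9.3, 8.4, -12.5, 0],
  [-12, 10.8, -12.5, 0],
  [-14.5, 13, -12.5, 0],
  [-16.6, 14.9, -12.5, 0],
  [-18, 16.2, -12.5, 0],
  [-18.6, 16.7, -12.5, 0],
  [-18.6, 16.7, -12.5, 0],
  [-18.6, 16.7, -12.5, 0],
])

```text
clock: 27.88
tcp_pos: [620.7, -63.1, 207.1]
ee_rot: [-179.9, -0.0, 86.0]
force: [0.6, -0.3, -1.7]
finger_gap: 0.119
```

```bash
python3 look.py 18 621.7 -63 79.4
```

```text
clock 27.93 tcp [620.6 -62.6 207.6] rot [-179.9   -0.    86. ] gap 0.120 -> shift cm [-0.03  0.12 12.82]
F [ 0.6 -0.3 -1.7]
top [262.  80.] 262 [625.7  16.7  97. ] [11.5 11.7  4. ]
top [261. 324.] 39914 [620.1 -50.1 277.6] [123.1  12.6   4. ]
strip [ 656.5 -104.9] (10.818870544433594, np.int32(65))
strip [ 580.9 -100.7] (7.896618843078613, np.int32(43))
strip [624.3 -23.7] (85.45535278320312, np.int32(511))
strip [628.5  55.4] (84.60675048828125, np.int32(539))
```

View pics/w18.png

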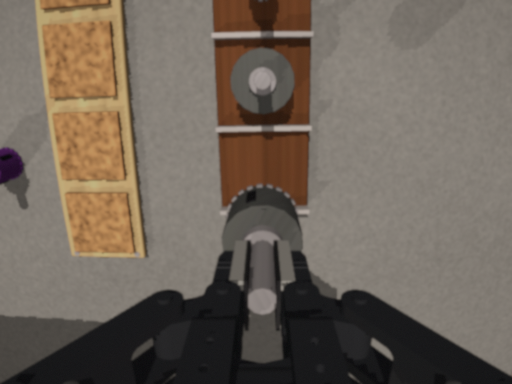

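Call:
step_arm([
  [-0.05, 0.08, 1, 0],
  [-0.05, 0.08, 3, 0],
  [-0.05, 0.08, 5.5, 0],
  [-0.05, 0.08, 8, 0],
  [-0.05, 0.08, 10.3, 0],
  [-0.05, 0.08, 11.7, 0],
  [-0.05, 0.08, 12.3, 0],
  [-0.05, 0.08, 12.6, 0],
  [-0.05, 0.08, 12.8, 0],
  [-0.05, 0.08, 12.8, 0],
  [-0.05, 0.08, 12.8, 0],
])

```text
clock: 28.85
tcp_pos: [622.4, -63.7, 81.3]
ee_rot: [179.9, 0.0, 86.0]
force: [-0.9, 0.8, -1.8]
finger_gap: 0.119
```

```bash
python3 look.py 19 621.7 -63.2 79.4
```

```text
clock 28.90 tcp [622.4 -63.8  81.3] rot [179.9   0.   86. ] gap 0.120 -> shift cm [ 0.06 -0.07  0.19]
F [-0.9  0.8 -1.8]
top [256.  73.] 1159 [626.1  16.5  96.8] [11.5 12.   4. ]
top [261. 338.] 34776 [621.4 -50.6 151.9] [122.8  13.1   4. ]
strip [ 656.1 -104. ] (12.835260391235352, np.int32(194))
strip [ 583.3 -100.2] (12.393877983093262, np.int32(187))
strip [623.5 -50.3] (41.317138671875, np.int32(493))
strip [624.3 -23.6] (85.86912536621094, np.int32(1461))
strip [628.5  53.2] (85.97889709472656, np.int32(681))
```

View pics/w19.png

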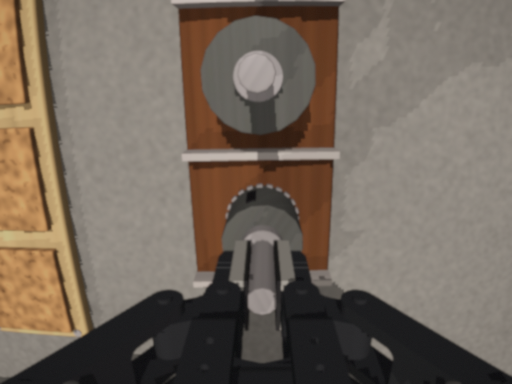

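Call:
step_arm([
  [0.05, -0.07, 0.1, 0],
  [0.05, -0.07, 0.17, 0],
  [0.05, -0.07, 0.2, 0],
  [0.05, -0.07, 0.2, 0],
  [0.05, -0.07, 0.2, 0],
])

```text
clock: 29.32
tcp_pos: [621.8, -63.3, 79.4]
ee_rot: [179.9, 0.0, 86.0]
force: [-2.0, 1.3, 6.5]
finger_gap: 0.123
```

Call:
step_arm([
  [0, 0, 0, 0],
  [0, 0, 0, 0],
  [0, 0, 0, 0],
  [0, 0, 0, 0],
  [0, 0, 0, 0],
  [0, 0, 0, 0],
  [0, 0, 0, 0],
  [0, 0, 0, 0],
], fingers=-1)

```text
clock: 29.98
tcp_pos: [621.3, -63.2, 78.3]
ee_rot: [-180.0, -0.0, 86.0]
force: [-0.8, -0.6, -0.9]
finger_gap: 1.006
```

Call:
step_arm([
  [0, 0, -1, 0],
  [0, 0, -3, 0],
  [0, 0, -6, 0],
  [0, 0, -9, 0],
  [0, 0, -12, 0],
  [0, 0, -15, 0],
  [0, 0, -18, 0],
  [-3, 0, -18, 0],
  [-6, 0, -18, 0],
  [-9, 0, -18, 0],
  [-12, 0, -18, 0],
  [-14, 0, -18, 0],
  [-15, 0, -18, 0],
  [-15, 0, -18, 0],
  [-15, 0, -18, 0],
  [-15, 0, -18, 0],
])

```text
clock: 31.32
tcp_pos: [611.0, -211.9, 258.7]
ee_rot: [180.0, -0.0, 86.0]
force: [-0.2, 0.0, -0.5]
finger_gap: 0.998
```

```bash
python3 look.py 20 600 -200 250; python3 - <<'E'
from bays import *
c,s=snap('top','tend'); print('top cam'); tops(c,None,88,110)
print([np.round(a[0],1) for a in strips(c)], s['qd'], s['clock'])
c,_=snap('scene','send')
E
```

```text
clock 31.37 tcp [ 611.1 -211.8  258.6] rot [180.   -0.   86.1] gap 0.998 -> shift cm [ 1.1  -1.18  0.86]
F [-0.2  0.  -0.5]
top [262.   1.] 24 [621.2 -69.5  90. ] [5.5 1.1 3.7]
top [256. 340.] 30624 [ 609.9 -198.7  329.1] [124.1  14.3   4. ]
strip [ 618.9 -103.8] (84.6878890991211, np.int32(415))
strip [621.3 -80.3] (33.2929573059082, np.int32(69))
top cam
top [41. 68.] 283 [692.  386.4 108. ] [50.1 40.   4. ]
top [162.  99.] 54 [634.1 175.3  96.7] [10.4  9.9  3.9]
top [210. 101.] 49 [630.1  98.3  97.4] [ 8.5 10.   3.9]
top [260. 104.] 53 [626.   16.7  97.3] [11.  11.1  4. ]
top [311. 107.] 55 [621.9 -63.2  97.9] [11.2  9.7  3.8]
[array([ 618.7, -103.8]), array([607.5, -57.6]), array([623.9, -23.9]), array([606.7,  20.4]), array([627.8,  56. ]), array([622.1,  94.2]), array([632.8, 135.3]), array([624.6, 166.2]), array([636.6, 215.1])] [ 0.10874305 -0.00751298  0.01388696 -0.15395309 -0.10561279 -0.11512744] 31.3667
```

View pics/tend.png

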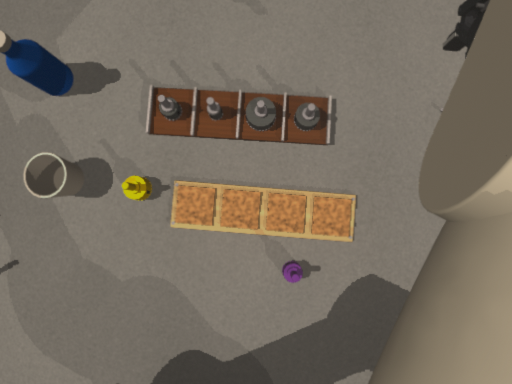

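View pics/send.png

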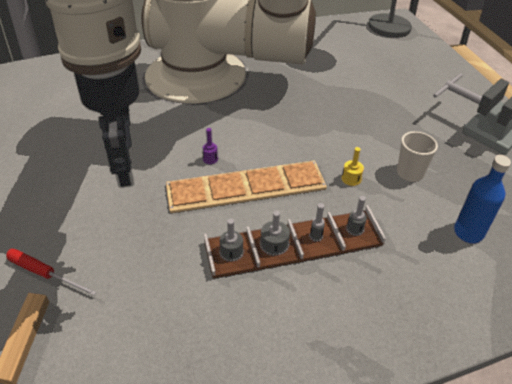

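In the top view all four saws stand upright in their bays, left to right 33, 24, 52, 42 at (162,99), (210,101), (260,104) and (311,107). The original order was 42, 52, 24, 33. The gripper is clear, so I hand in.

```bash
python3 -c "
from cell import *
print(order.hand_in())"
```

```text
the job is handed in; nothing more can be done
None
```

I moved the four saws to the dark rack in reverse order and handed the job in at about 31 s of the 93 s allowed. From the robot's left they stood 42, 52, 24, 33 at the start; they now stand 33, 24, 52, 42.

- **Position:** in the last overhead check, each shank top was within about 2 mm of its bay's middle, against 15 mm allowed.
- **Height and tilt:** the shank tops measured 96.7 to 97.9 mm high; 97 mm is a saw standing on the bay floor. All four look upright in the last pictures; I did not measure the tilt.
- **Robot and look-alikes:** the gripper is clear of everything, and the yellow and purple look-alikes were left alone. The highest wrist force I read was under 10 N.
- **Disagreements:** no check failed. The wrist and overhead cameras differed by 1 to 2 mm along the rack. Hand-in reported no verdict.

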